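# Hang the loaded soap basket to drip dry

## Task

Put the white soap bar into the steel basket where it stands (either half will do), then lift the basket by its arched handle and hang it on the upturned hook of the stand, so that it hangs free in the hook's dip with the soap still inside. Leave the other things on the ledge where they are.

Things in the scene. Friction and masses are not known exactly. Their poses are not given: they have to be found in the camera images.
- soap_center (a point): white soap bar, rounded block 68 x 44 x 28 mm (x, y, z), about 90 g, lying flat on the ledge; the point is its centre, 14 mm above its underside. Its x axis runs along the 68 mm length.
- basket: open sheet-steel basket 180 x 106 x 32 mm (x, y, z), about 400 g, walls and floor 3 mm; a rim-high wall at x = 0 parts it into two halves, each 85 (x) by 100 mm (y) inside. Origin: centre of the underside. An arched handle rises from the dividing wall, in the plane x = 0, to 102 mm above the underside.
- basket_apex (a point): underside of the handle's peak, where the hook bears, 95 mm above the basket's underside; axes as the basket. Handle: two upright flat legs 12 mm wide (x), 50 mm over their outer faces (y), 40 mm between, straight up to 85 mm, then a peaked 7 mm round bar. Gripped from above across both legs (closing along y), the opening between them, 32 to 95 mm up, stays free for the hook.
- hook_saddle (a point): top of the bar at the bottom of the hook's dip, 167 mm above the ledge, on a fixed dark steel stand. x points from the upturned open end along the arm to the post. 8 mm round bar; dip 16 mm long; towards +x it rises 12 mm within 30 mm, then runs level to the post (14 mm thick, 180 mm high, at x = +140 mm; base plate 110 x 140 x 12 mm). Nothing of the stand is over 187 mm high.
- hook_tip (a point): top of the hook's upturned end, 28 mm in -x from the saddle and 20 mm above it (187 mm above the ledge); same axes as the saddle.
- tin_center (a point): bystander: small round lidded aluminium tin, diameter 62 mm, height 30 mm; its centre. It may stand where the soap lies in other starts.
- comb: bystander: black plastic comb, 170 x 28 x 5 mm, lying flat; origin at its underside, x along its length.
- curler: bystander: silver eyelash curler, about 100 x 62 x 8 mm, lying flat; origin at its underside, x along its length.
- nailbrush: bystander: wooden nail brush 70 x 32 x 24 mm; origin at its underside's centre, x along its length.
- cream_jar: bystander: white cream jar, diameter 64 mm, 55 mm high; origin at its underside's centre.
- tooth_cup: bystander: aluminium cup, diameter 72 mm, 90 mm high; origin at its underside's centre.
- organiser: bystander, fixed: clear acrylic organiser with slotted compartments, 120 x 200 x 75 mm (x, y, z), brushes standing in it up to 165 mm; origin at its underside's centre.
Not all that is in view belongs to the job. Leave any black or red look-alike of the part that bears soap_center alone.

How it is judged (in metres and radians):
On the way:
1. the soap lies in the basket, let go, while the basket still stands on the ledge (x of soap_center in the frame of basket between -0.09 and 0.09 m and y of soap_center in the frame of basket between -0.053 and 0.053 m and z of soap_center in the frame of basket between 0.004 and 0.04 m and height (world z) of basket below 0.015 m and contact force between soap and the fingers below 0.1 N and linear speed of soap below 0.05 m/s), for 0.2 s.
At the end, for the whole second after the job is handed in: The basket hangs in the hook's dip (handle peak within 20 mm of the dip's bottom, carried by the hook, underside over 45 mm above the ledge, leaning under 0.35 rad, slower than 0.08 m/s and 0.8 rad/s), the soap lying inside it (under 0.10 m/s) (x of soap_center in the frame of basket between -0.09 and 0.09 m and y of soap_center in the frame of basket between -0.053 and 0.053 m and z of soap_center in the frame of basket between 0.004 and 0.04 m and distance between basket_apex and hook_saddle below 0.02 m and contact force between basket and hook_stand above 1.5 N and height (world z) of basket above 0.045 m and angle between basket's own z axis and vertical below 0.35 rad and linear speed of basket below 0.08 m/s and angular speed of basket below 0.8 rad/s and linear speed of soap below 0.1 m/s); the robot touches nothing.
It fails at once if a bystander (tin, comb, curler, nail brush, jar or cup) is shoved more than 30 mm (distance of any of tin_center, comb, curler, nailbrush, cream_jar, tooth_cup from where it was at the start of the episode above 0.03 m).
It also fails if it takes over 58 s, if anything falls off the work surface, if the arm or the gripper's body presses on something with over 40 N, if the wrist force passes 120 N, or if a joint passes its speed limit or range.

## Robot

A 6-joint arm with a two-finger parallel gripper is mounted at the origin on the work surface. World frame = base frame: x ahead of the robot, y to its left, z up, the work surface at z = 0. Lengths are in mm, angles in rad, forces in N, time in s.
With the tool pointing down it reaches from about 200 to 875 mm from the base axis. Payload 3.4 kg.
Tool frame: the origin (TCP) lies midway between the tips of the shut fingers; the grasp point (between the pads) lies 19 mm behind it (arm.pinch_z is the distance from the TCP to the grasp point, in mm); z points along the fingers, y is the line along which they close (so a half turn about z gives the same grasp; the last joint's range is limited). The gripper opens to 94 mm and grips with 3 to 60 N. Pads are 16 mm wide; open, the fingers measure 119 mm over their backs; the gripper's body (75 mm by 177 mm) begins 78 mm behind the grasp point.
Start: joints at [1.141, 0.276, 1.505, -0, 1.361, -0.121], TCP at [174.769, 547.833, 205.493] pointing down, gripper open.
Joint ranges: [-2.89, 2.89], [-0.75, 2.08], [0.22, 2.7], [-1.18, 4.32], [0.11, 2.71], [-2.7, 2.7]. Speed limits (rad/s): [2.57, 2.57, 3.14, 3.14, 3.14, 3.14].

## Interface

Orientations are given as a unit quaternion [w, x, y, z].
In Python, from station import arm, optics, hand_in, look_for, tip_of gives the robot as it stands. The module is installed in compiled form; this text tells all that it offers.
- The arm moves only by the tool drive_tool, never from a script. Its argument "rows" is a list of rows, each a list of 3 entries, a list of its own where there are three numbers: the closure, from 0 (fully open) to 1 (shut), then the shift along the tool's x, y, z in cm, then the turn about the tool's z in units of 8 degrees (1.0 is 8 degrees). A call has 1 to 12 rows; each row shifts and turns the commanded pose from where the row before left it, along the tool's axes as they then stand; what a row does not reach is not made up. A row lasts 1/8 s, in which the tool goes at most 62.5 mm and 10.7 degrees, less where a joint would pass 70% of its speed; a pose out of reach is approached as far as the arm can. A call with a gripper value outside its range is refused whole. The fingers move at their own pace and stop on an object; the grip force is fixed at half the most. Time passes only in rows, so rows that do not move let the fingers close. It gives the time, the measured TCP pose, the force, the opening and the grip force at its end, in the units of the state.
- arm.observe(): the state, without advancing time (a new reading comes with each control period).
- optics.camera(name): name is "scene" or "top" or "wrist"; returns a dict with "frame" (400x640x3 uint8, red, green, blue), "range_z" (400x640 float32, mm along the optical axis (not along the pixel's ray), 0 where there is no reading), "vfov" (degrees; the focal length in pixels is half the picture's height over the tangent of half this angle, whatever the lens; pixels are square), "cx", "cy" (the principal point, pixels), "world_from_camera" (4x4, takes a point from camera to world coordinates); the wrist camera has in their place "tool_from_camera" (4x4, takes a point from camera to tool coordinates, whose origin is the TCP and whose axes are the flange's). Camera axes: x right, y up, looking along -z (the intrinsics and any distortion apply to the point x, -y, -z); pixel columns grow to the right and rows downward; lengths in mm; the calibration is good to about 2 mm. The wrist camera is an equidistant fisheye: a pixel r from the principal point sees the ray r / f radians off the axis. A picture is of the moment at which its call begins: read the wrist's pose just before it.
- hand_in(): hands the job in; it is judged then, once.
Trained networks look in the newest picture that a camera, given by its name, has taken for a name from the list of things; names that differ only in an ending like _2 or _b are one class to them, and where a whole thing is asked for, a point or a joint stands for the part that bears it (a point fixed in the world has none). Each returns a list of dicts, best first, with "confidence" (0 to 1); they miss things now and then, are a little off and sometimes report something else, mostly with a low value. They report only what shows in the picture. A call takes as long as a camera call. They do not tell look-alikes from the thing itself.
- look_for(target, camera): "xyz" ([x, y, z] in mm, in the coordinates of the camera as it stood for that picture, good to about 4 mm: the middle of the surface that is visible of it).
- tip_of(target, camera): "xyz" ([x, y, z] in mm, in the coordinates of the camera as it stood for that picture, good to about 4 mm: a listed point, or the origin of a listed thing).
The state is a dict: "t": time; "joints": joint angles; "qvel": joint speeds; "joint_torque": joint torques, N m; "eef_pos": TCP position; "ee_rot": TCP orientation; "wrist_force": force on the tool from outside, world axes, zero at the start; "ft_torque": the same for the moment, N m; "width": finger opening in mm; "grasp_force": force on a finger pad.
Only numpy, scipy, OpenCV 4.12 (cv2) and the standard library are available. Lean on these libraries where they do the work, as an engineer would, in place of code of your own. Each camera call takes 0.05 s, during which the arm holds its last target. There are 200 camera calls.

## Working session

There is one attempt and no reset: what is moved stays moved. The work goes in short steps, Python scripts to look and compute and a tool call to move; the robot and the scene stay as the last step left them, time stands still between calls to the robot, and variables do not carry over. Pictures are saved under pics/ and viewed, at most 11 in all, crops included, and the job is handed in when it is done.

Besides the shell and the picture viewer there is one more tool, called after ">>>" by a JSON object that holds its "api" and its "payload". drive_tool: Moves the arm, as the interface text tells. Its arguments: {"type":"object","properties":{"rows":{"type":"array","items":{"type":"array"}}},"required":["rows"]}

```bash
mkdir -p pics
cat > h.py <<'E'
import numpy as np, cv2
from station import arm, optics, hand_in, look_for, tip_of
from scipy.spatial.transform import Rotation as R
def T_tool(s):
    T=np.eye(4); q=s["ee_rot"]; T[:3,:3]=R.from_quat([q[1],q[2],q[3],q[0]]).as_matrix(); T[:3,3]=s["eef_pos"]; return T
def shot(n):
    s=arm.observe(); c=optics.camera(n)
    c["W"]=np.array(c["world_from_camera"]) if n!="wrist" else T_tool(s)@np.array(c["tool_from_camera"])
    c["f"]=200/np.tan(np.radians(c["vfov"]/2)); return c
def w(c,p): return (c["W"]@np.r_[p,1])[:3]
def px(c,P):
    p=np.linalg.inv(c["W"])@np.r_[P,1]; return c["cx"]+c["f"]*p[0]/-p[2], c["cy"]-c["f"]*p[1]/-p[2]
def cloud(c):
    v,u=np.mgrid[:400,:640]; z=c["range_z"]
    X=np.stack([(u-c["cx"])*z/c["f"],-(v-c["cy"])*z/c["f"],-z],-1)
    return X@c["W"][:3,:3].T+c["W"][:3,3]
def save(n,im): cv2.imwrite("pics/"+n,im[...,::-1])
E
python3 - <<'E'
from h import *
ims=[]
for n in("scene","top"):
    c=shot(n); ims.append(c["frame"].copy())
    print(n,c["vfov"],[k for k in c], c["W"].round(2).tolist())
    for t in("soap_center","basket","basket_apex","hook_saddle","hook_tip","tin_center","comb","curler","nailbrush","cream_jar","tooth_cup","organiser"):
        for d in tip_of(t,n)[:3]:
            P=w(c,d["xyz"]); print(t,round(d["confidence"],2),P.round(0),np.round(px(c,P)))
    np.savez(n+".npz",cl=cloud(c),im=c["frame"])
save("s.png",ims[0]);save("t.png",ims[1]); print(arm.observe())
E
```

```text
scene 57.81542961304834 ['frame', 'range_z', 'vfov', 'cx', 'cy', 'world_from_camera', 'W', 'f'] [[0.22, -0.76, 0.61, 1096.74], [0.98, 0.18, -0.13, -36.1], [-0.01, 0.63, 0.78, 809.89], [0.0, 0.0, 0.0, 1.0]]
soap_center 0.92 [386. 136.  15.] [333. 169.]
soap_center 0.75 [437. 250.  12.] [375. 176.]
soap_center 0.67 [389. 367.  15.] [407. 157.]
basket 0.9 [ 515. -291.    0.] [187. 236.]
basket_apex 0.93 [ 517. -288.   92.] [176. 216.]
basket_apex 0.25 [ 516. -290.   -2.] [187. 236.]
hook_saddle 0.84 [633.  78. 171.] [334. 206.]
hook_tip 0.82 [608.  74. 187.] [329. 193.]
tin_center 0.71 [441.  19.  14.] [297. 190.]
tin_center 0.32 [514. 412.   1.] [436. 188.]
tin_center 0.25 [437. 250.  11.] [375. 176.]
comb 0.72 [613. 309.  -1.] [415. 223.]
curler 0.73 [649. -76.   4.] [274. 263.]
nailbrush 0.62 [506. 122.   1.] [338. 204.]
nailbrush 0.32 [711. 356.  -3.] [447. 251.]
cream_jar 0.95 [512. 413.   3.] [436. 187.]
tooth_cup 0.71 [713. 357.  -3.] [448. 252.]
organiser 0.69 [ 745. -296.   -1.] [183. 321.]
organiser 0.24 [613. 307.   1.] [415. 223.]
top 48.95565537356166 ['frame', 'range_z', '
[... 868 characters left out ...]
1. 151.]
{'t': 1.3, 'joints': array([ 1.14096191e+00,  2.75928941e-01,  1.50489798e+00, -9.29087382e-06,
        1.36070121e+00, -1.20998619e-01]), 'qvel': array([ 0.00034782,  0.00017768,  0.00220608, -0.0006204 ,  0.00138603,
        0.00136179]), 'joint_torque': array([ 3.86907695e-04, -4.04451907e+01, -2.37499827e+01,  7.02249678e-02,
        2.48231058e-02,  6.41855465e-06]), 'eef_pos': array([174.79454337, 547.82735197, 205.47729702]), 'ee_rot': array([1.31458580e-05, 1.53803992e-01, 9.88101377e-01, 2.98112272e-05]), 'wrist_force': array([-0.55818847,  0.22101854, -0.78677217]), 'ft_torque': array([-0.01171896, -0.00486934,  0.00747783]), 'grasp_force': 0.0, 'width': 93.77314123072246}
```

Run:
```python
import cv2,numpy as np
s=cv2.imread("pics/s.png");t=cv2.imread("pics/t.png")
a=cv2.resize(s[130:215,270:470],None,fx=4,fy=4,interpolation=cv2.INTER_CUBIC)
cv2.imwrite("pics/crop.png",a)
```

```text
(no output)
```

View pics/s.png

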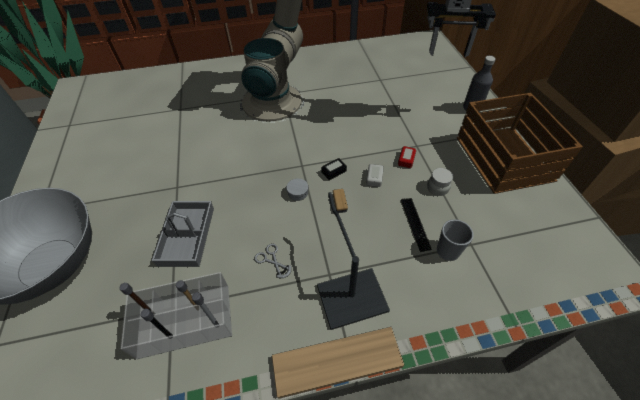

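View pics/t.png

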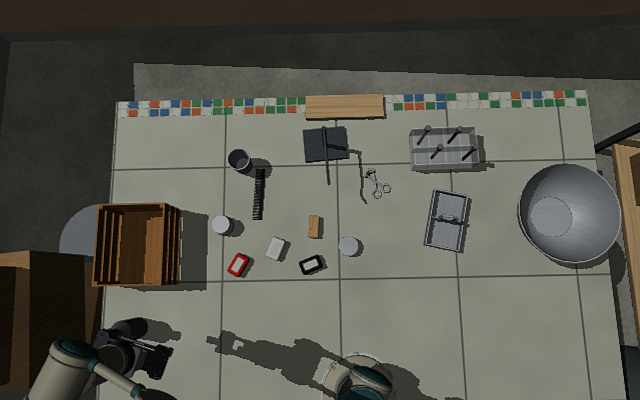

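```bash
sleep 0
```

```text
(no output)
```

View pics/crop.png

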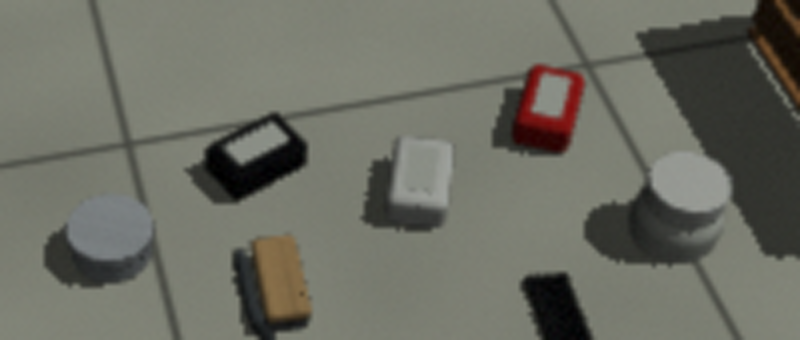

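The scene view shows the tin (297,190), nail brush (340,200), basket (184,235) and hook stand (345,250). The top view agrees.

Soap candidates in the scene view are black (333,169), white (375,176) and red (407,157). Only the one at (375,176) is white all over, and the enlarged crop confirms it. It sits at about (435, 250).

Next I'll measure orientations from the depth clouds.

Run:
```python
import numpy as np,cv2
for n in("top","scene"):
    d=np.load(n+".npz"); C=d["cl"]
    def sel(x0,x1,y0,y1,z0,z1):
        m=(C[...,0]>x0)&(C[...,0]<x1)&(C[...,1]>y0)&(C[...,1]<y1)&(C[...,2]>z0)&(C[...,2]<z1); return C[m]
    def rect(P):
        r=cv2.minAreaRect(P[:,:2].astype(np.float32)); return np.round(r[0],1),np.round(r[1],1),round(r[2],1)
    for nm,b in dict(soap=(385,485,205,300,20,40),basket=(400,630,-390,-190,24,42),bar=(595,760,40,120,160,200),post=(700,800,30,120,170,190),plate=(650,900,-50,200,7,17)).items():
        P=sel(*b); 
        if len(P)>5: print(n,nm,len(P),rect(P),P[:,2].mean().round(1),P[:,2].max().round(1))
    P=sel(455,580,-350,-230,48,120); print("handle",rect(P),len(P)); 
    P=P[np.argsort(-P[:,2])][:12]; print(P.round(0).tolist())
    g=sel(400,500,100,180,-15,6); print("floor z",np.median(g[:,2]) if len(g) else None)
    P=sel(595,760,40,120,160,200); i=np.argsort(P[:,0]); print(P[i][::max(1,len(P)//14)].round(0).tolist())
```

```text
top soap 296 (array([436.2, 249.3]), array([44.1, 67.7]), 67.4) 27.7 36.1
top basket 342 (array([ 515.1, -290.6]), array([108.9, 183.1]), 76.8) 32.5 41.6
top bar 143 (array([681.5,  80.9]), array([156.5,   7.9]), 4.1) 175.7 191.6
top post 80 (array([739.6,  85.5]), array([77.9,  9.7]), 3.3) 177.9 184.3
top plate 1321 (array([780.4,  75.7]), array([237.7, 247.5]), 0.0) 12.0 17.0
handle (array([ 514.6, -289.9]), array([51. , 12.8]), 76.7) 69
[[515.0, -289.0, 103.0], [515.0, -284.0, 101.0], [512.0, -292.0, 101.0], [515.0, -296.0, 100.0], [516.0, -287.0, 100.0], [512.0, -296.0, 100.0], [515.0, -293.0, 99.0], [513.0, -287.0, 99.0], [513.0, -290.0, 98.0], [513.0, -302.0, 97.0], [513.0, -282.0, 97.0], [519.0, -270.0, 96.0]]
floor z -0.18324090873045407
[[603.0, 77.0, 188.0], [617.0, 74.0, 179.0], [630.0, 80.0, 162.0], [640.0, 77.0, 167.0], [651.0, 80.0, 172.0], [659.0, 82.0, 174.0], [670.0, 82.0, 179.0], [682.0, 79.0, 177.0], [692.0, 82.0, 176.0], [703.0, 81.0, 178.0], [715.0, 84.0, 179.0], [725.0, 81.0, 175.0], [735.0, 84.0, 174.0], [748.0, 86.0, 179.0], [757.0, 89.0, 181.0]]
scene soap 27
[... 389 characters left out ...]
ray([ 516.1, -290. ]), array([51.6, 15. ]), 76.4) 156
[[519.0, -290.0, 103.0], [515.0, -293.0, 102.0], [515.0, -290.0, 102.0], [519.0, -288.0, 102.0], [514.0, -295.0, 102.0], [520.0, -293.0, 101.0], [517.0, -293.0, 101.0], [514.0, -289.0, 100.0], [519.0, -282.0, 100.0], [518.0, -286.0, 100.0], [515.0, -296.0, 100.0], [518.0, -284.0, 100.0]]
floor z 1.0072100345805666
[[605.0, 74.0, 188.0], [613.0, 72.0, 177.0], [621.0, 78.0, 174.0], [628.0, 76.0, 166.0], [641.0, 79.0, 167.0], [659.0, 75.0, 173.0], [673.0, 78.0, 177.0], [684.0, 80.0, 178.0], [694.0, 77.0, 178.0], [706.0, 85.0, 178.0], [716.0, 80.0, 181.0], [726.0, 82.0, 180.0], [736.0, 81.0, 177.0], [745.0, 89.0, 178.0], [755.0, 87.0, 178.0]]
```

```bash
cat >> h.py <<'E'
def plan(P,yaw):
    "shift (cm, tool axes now) and turn (8 deg units) to TCP P with tool y along yaw (deg, mod 180)"
    s=arm.observe(); T=T_tool(s); d=T[:3,:3].T@(np.array(P)-T[:3,3])/10
    y=np.degrees(np.arctan2(T[1,1],T[0,1])); k=(y-yaw+90)%180-90
    print("t",s["t"],"tcp",np.round(T[:3,3],1),"yaw",round(y,1),"z",T[:3,2].round(3),"w",round(s["width"],1),"F",s["grasp_force"].__round__(1),np.round(s["wrist_force"],1),"j6",s["joints"][5].round(2),"-> cm",d.round(2),"turn8",round(k/8,2))
E
python3 -c "
from h import *
plan([436.6,249,60],67.4)
print(np.array(optics.camera('wrist')['tool_from_camera']).round(1))"
```

```text
t 1.3 tcp [174.8 547.8 205.5] yaw 72.3 z [ 0.  0. -1.] w 93.8 F 0.0 [-0.6  0.2 -0.8] j6 -0.12 -> cm [-34.02 -20.51  14.55] turn8 0.61
[[-0.00e+00  1.00e+00  3.00e-01  7.54e+01]
 [ 1.00e+00  0.00e+00  0.00e+00 -1.00e-01]
 [ 0.00e+00  3.00e-01 -1.00e+00 -1.79e+02]
 [ 0.00e+00  0.00e+00  0.00e+00  1.00e+00]]
```

>>> {"api": "drive_tool", "payload": {"rows": [[0, [-4.25, -2.56, 1.0], 0], [0, [-4.25, -2.56, 1.0], 0], [0, [-4.25, -2.56, 1.0], 0], [0, [-4.25, -2.56, 1.0], 0], [0, [-4.25, -2.56, 1.5], 0], [0, [-4.25, -2.56, 2.0], 0], [0, [-4.25, -2.56, 3.0], 0], [0, [-4.25, -2.56, 4.0], 0], [0, [0, 0, 0], 0.61], [0, [0, 0, 0], 0]]}}

```text
t: 2.6
eef_pos: [436.1, 249.6, 60.8]
ee_rot: [-0.0, 0.196, 0.981, -0.0]
wrist_force: [-0.7, 1.1, 0.9]
width: 93.9
grasp_force: 0.0
```

Run:
```python
from h import *
plan([436.6,249,4],67.4)
c=shot("wrist"); save("w1.png",c["frame"])
for d in tip_of("soap_center","wrist")[:3]: print(d["confidence"],w(c,d["xyz"]).round(1))
```

```text
t 2.6 tcp [436.1 249.6  60.8] yaw 67.4 z [-0.001 -0.    -1.   ] w 93.9 F 0.0 [-0.7  1.1  0.9] j6 -0.8 -> cm [-0.07 -0.03  5.68] turn8 -0.0
0.94 [391.8 363.3  12.7]
0.81 [435.1 245.8  13.7]
0.76 [379.8 139.6  14. ]
```

View pics/w1.png

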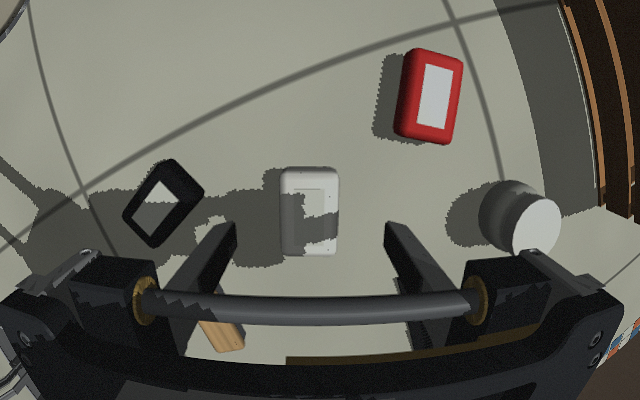

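The wrist view shows the white soap at (309,211). It is centred between the fingers, square to them, and nothing else is in the way.

>>> {"api": "drive_tool", "payload": {"rows": [[0, [-0.07, -0.03, 2.5], 0], [0, [0, 0, 2.2], 0], [0, [0, 0, 1.0], 0], [0, [0, 0, 0], 0], [1, [0, 0, 0], 0], [1, [0, 0, 0], 0], [1, [0, 0, 0], 0], [1, [0, 0, 0], 0], [1, [0, 0, 0], 0], [1, [0, 0, 0], 0]]}}

```text
t: 3.95
eef_pos: [436.4, 249.5, 4.3]
ee_rot: [0.0, 0.196, 0.981, -0.0]
wrist_force: [0.1, -0.3, 0.6]
width: 43.9
grasp_force: 30.0
```

Run:
```python
from h import *
a=np.radians(-13.2); bx=np.array([np.cos(a),np.sin(a),0]); C=np.array([515.7,-290.6,0])
plan(C-45*bx+[0,0,120],76.8)
```

```text
t 3.95 tcp [436.4 249.5   4.3] yaw 67.4 z [ 0. -0. -1.] w 43.9 F 30.0 [ 0.1 -0.3  0.6] j6 -0.8 -> cm [-23.62 -47.56 -11.57] turn8 -1.17
```

>>> {"api": "drive_tool", "payload": {"rows": [[1, [0, 0, -4], 0], [1, [0, 0, -5], 0], [1, [-2.36, -4.76, -2.6], 0], [1, [-2.36, -4.76, 0], 0], [1, [-2.36, -4.76, 0], 0], [1, [-2.36, -4.76, 0], 0], [1, [-2.36, -4.76, 0], 0], [1, [-2.36, -4.76, 0], 0], [1, [-2.36, -4.76, 0], 0], [1, [-2.36, -4.76, 0], 0], [1, [-2.36, -4.74, 0], 0], [1, [-2.36, -4.74, 0], 0]]}}

```text
t: 5.45
eef_pos: [471.4, -281.8, 120.0]
ee_rot: [-0.0, 0.196, 0.981, 0.0]
wrist_force: [0.1, -0.0, -0.7]
width: 43.7
grasp_force: 30.0
```

>>> {"api": "drive_tool", "payload": {"rows": [[1, [0, 0, 0], -1.17], [1, [0, 0, 0], 0], [1, [0, 0, 0], 0]]}}

```text
t: 5.82
eef_pos: [471.4, -279.5, 120.0]
ee_rot: [-0.0, 0.116, 0.993, 0.0]
wrist_force: [-0.2, -0.3, -1.1]
width: 44.1
grasp_force: 30.0
```

Run:
```python
from h import *
a=np.radians(-13.2); bx=np.array([np.cos(a),np.sin(a),0]); C=np.array([515.7,-290.6,0])
plan(C-45*bx+[0,0,13],76.8)
c=shot("wrist"); save("w2.png",c["frame"])
for t in("basket","basket_apex"):
  for d in tip_of(t,"wrist")[:2]: print(t,d["confidence"],w(c,d["xyz"]).round(1))
```

```text
t 5.825 tcp [ 471.4 -279.5  120. ] yaw 76.7 z [-0.001  0.001 -1.   ] w 44.1 F 30.0 [-0.2 -0.3 -1.1] j6 -2.0 -> cm [-0.07 -0.08 10.7 ] turn8 -0.01
```

View pics/w2.png

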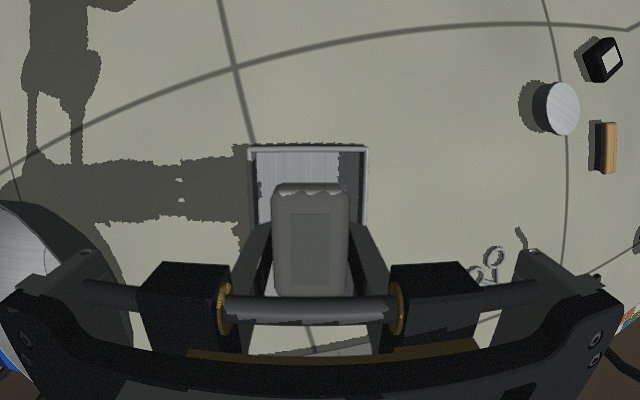

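The wrist view shows the soap (311,240) held over the near half of the basket (307,185) and square with its walls.

>>> {"api": "drive_tool", "payload": {"rows": [[1, [0, -0.07, 4.0], 0], [1, [0, 0, 4.0], 0], [1, [0, 0, 2.0], 0], [1, [0, 0, 0.9], 0], [1, [0, 0, 0], 0], [0.35, [0, 0, 0], 0], [0.35, [0, 0, 0], 0], [0.35, [0, 0, 0], 0], [0.35, [0, 0, 0], 0]]}}

```text
t: 7.1
eef_pos: [471.7, -281.0, 11.5]
ee_rot: [0.0, 0.115, 0.993, -0.0]
wrist_force: [-0.0, 1.2, -0.6]
width: 61.1
grasp_force: 0.0
```

>>> {"api": "drive_tool", "payload": {"rows": [[0.35, [0, 0, 0], 0], [0.35, [0, 0, -3], 0], [0.35, [0, 0, -5], 0], [0, [0, 0, -5], 0], [0, [0, 0, -3], 0], [0, [0, 0, 0], 0]]}}

```text
t: 7.85
eef_pos: [472.9, -281.9, 173.6]
ee_rot: [0.002, 0.115, 0.993, -0.001]
wrist_force: [-0.4, 0.4, -0.0]
width: 87.8
grasp_force: 0.0
```

Run:
```python
from h import *
c=shot("wrist")
for t in("soap_center","basket","basket_apex"):
  for d in tip_of(t,"wrist")[:2]: print(t,d["confidence"],w(c,d["xyz"]).round(1))
c2=shot("top"); C=cloud(c2)
m=(abs(C[...,0]-515)<115)&(abs(C[...,1]+290)<100)&(C[...,2]>24)&(C[...,2]<42)
print(cv2.minAreaRect(C[m][:,:2].astype(np.float32)),m.sum())
save("w3.png",c["frame"])
plan([515.7,-290.6,51],76.8)
```

```text
soap_center 0.68 [380.7 140.7  14.7]
soap_center 0.58 [ 471.  -285.2   16.7]
basket 0.58 [ 513.6 -294.7    0. ]
basket_apex 0.61 [ 516.9 -293.9   96.2]
((514.6473388671875, -289.66021728515625), (108.81258392333984, 182.8479461669922), 75.87754821777344) 400
t 8.1 tcp [ 470.6 -280.1  169.3] yaw 76.8 z [-0.003  0.002 -1.   ] w 93.9 F 0.0 [-0.5  0.1  1. ] j6 -2.0 -> cm [-4.670e+00 -1.000e-02  1.182e+01] turn8 -0.0
```

View pics/w3.png

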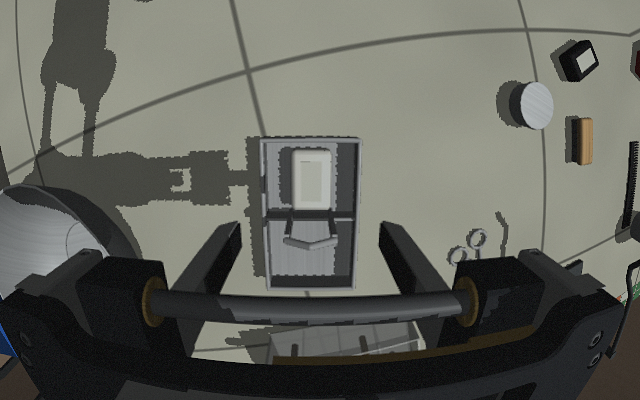

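The soap (311,180) lies let go in the near half, and the handle (311,235) is centred between the fingers. Now I'll grasp the handle.

>>> {"api": "drive_tool", "payload": {"rows": [[0, [-2.3, 0, 0], 0], [0, [-2.35, 0, 0], 0], [0, [0, 0, 4], 0], [0, [0, 0, 4], 0], [0, [0, 0, 3], 0], [0, [0, 0, 1], 0], [1, [0, 0, 0], 0], [1, [0, 0, 0], 0], [1, [0, 0, 0], 0], [1, [0, 0, 0], 0], [1, [0, 0, 0], 0], [1, [0, 0, 0], 0]]}}

```text
t: 9.6
eef_pos: [517.0, -292.0, 51.8]
ee_rot: [0.0, 0.115, 0.993, -0.0]
wrist_force: [-0.2, -1.6, 3.0]
width: 49.9
grasp_force: 30.0
```

Run:
```python
from h import *
plan([515.7,-290.6,180],76.8)
```

```text
t 9.6 tcp [ 517.  -292.    51.8] yaw 76.8 z [ 0.001 -0.001 -1.   ] w 49.9 F 30.0 [-0.2 -1.6  3. ] j6 -1.97 -> cm [  0.15   0.09 -12.82] turn8 0.0
```

>>> {"api": "drive_tool", "payload": {"rows": [[1, [0, 0, -0.5], 0], [1, [0, 0, -1.5], 0], [1, [0, 0, -2.5], 0], [1, [0, 0, -3], 0], [1, [0, 0, -2], 0], [1, [0, 0, -1.3], 0], [1, [0, 0, 0], 0]]}}

```text
t: 10.48
eef_pos: [517.3, -291.7, 160.2]
ee_rot: [0.001, 0.115, 0.993, -0.0]
wrist_force: [-0.1, -0.7, -4.6]
width: 49.7
grasp_force: 30.0
```

Run:
```python
from h import *
c=shot("scene"); save("s2.png",c["frame"][60:400,60:460])
plan([493,67,160],94.35)
```

```text
t 10.525 tcp [ 516.7 -291.3  159.2] yaw 76.8 z [-0.  0. -1.] w 49.7 F 30.0 [ 0.2 -0.6 -4.7] j6 -1.97 -> cm [10.49 34.34 -0.07] turn8 -2.2
```

View pics/s2.png

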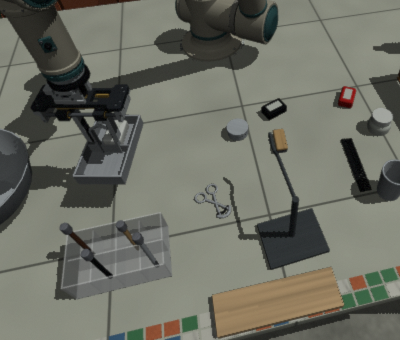

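The crop shows the basket hanging level in the gripper at (110,150). The wrist load of 4.7 N fits basket plus soap.

>>> {"api": "drive_tool", "payload": {"rows": [[1, [0.5, 1.7, 0], 0], [1, [1.05, 3.43, 0], 0], [1, [1.05, 3.43, 0], 0], [1, [1.05, 3.43, 0], 0], [1, [1.05, 3.43, 0], 0], [1, [1.05, 3.43, 0], 0], [1, [1.05, 3.43, 0], 0], [1, [1.05, 3.43, 0], 0], [1, [1.05, 3.43, 0], 0], [1, [1.05, 3.43, 0], 0], [1, [0.54, 1.77, 0], 0], [1, [0, 0, 0], 0]]}}

```text
t: 12.02
eef_pos: [492.4, 67.7, 158.8]
ee_rot: [-0.001, 0.114, 0.994, -0.0]
wrist_force: [-0.0, 0.3, -4.4]
width: 49.8
grasp_force: 30.0
```

>>> {"api": "drive_tool", "payload": {"rows": [[1, [0, 0, 0], -0.4], [1, [0, 0, 0], -0.7], [1, [0, 0, 0], -0.7], [1, [0, 0, 0], -0.4], [1, [0, 0, 0], 0], [1, [0, 0, 0], 0]]}}

```text
t: 12.78
eef_pos: [493.2, 66.0, 159.1]
ee_rot: [-0.0, -0.037, 0.999, -0.0]
wrist_force: [0.4, 0.0, -4.6]
width: 50.0
grasp_force: 30.0
```

Run:
```python
from h import *
for n in("scene","top"):
  c=shot(n)
  for t in("basket_apex","hook_saddle","hook_tip"):
    for d in tip_of(t,n)[:1]: print(n,t,round(d["confidence"],2),w(c,d["xyz"]).round(1))
  if n=="scene": save("s3.png",cv2.resize(c["frame"][100:300,200:440],None,fx=3,fy=3))
plan([634.5,77.2,160],94.35)
```

```text
scene basket_apex 0.87 [495.7  64.4 201.4]
scene hook_saddle 0.96 [632.9  77.4 170.1]
scene hook_tip 0.68 [602.5  73.1 188.7]
top basket_apex 0.89 [494.5  68.7 202.1]
top hook_saddle 0.91 [631.8  77.7 168.2]
top hook_tip 0.62 [608.4  77.  183.6]
t 13.175 tcp [493.2  66.8 159.3] yaw 94.4 z [ 0.  0. -1.] w 50.1 F 30.0 [-0.5 -0.4 -4.3] j6 -1.65 -> cm [-14.17  -0.05  -0.07] turn8 0.0
```

View pics/s3.png

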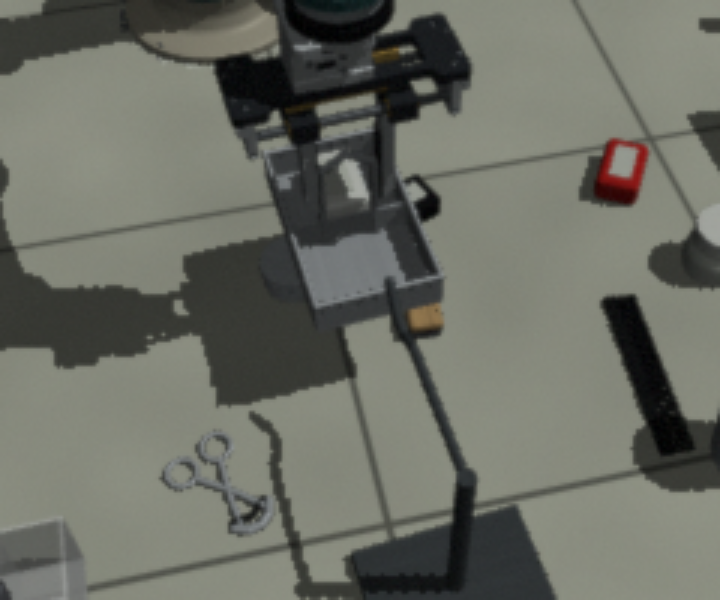

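The enlarged view shows the hook tip (395,290) pointing between the handle legs above the basket wall. The soap (350,180) is inside. Threading next.

>>> {"api": "drive_tool", "payload": {"rows": [[1, [-1.0, 0, 0], 0], [1, [-2, 0, 0], 0], [1, [-2, 0, 0], 0], [1, [-2, 0, 0], 0], [1, [-2, 0, 0], 0], [1, [-2, 0, 0], 0], [1, [-2, 0, 0], 0], [1, [-0.95, 0, 0], 0], [1, [0, 0, 0], 0], [1, [0, 0, 0], 0]]}}

```text
t: 14.42
eef_pos: [631.4, 77.5, 159.0]
ee_rot: [-0.001, -0.038, 0.999, 0.0]
wrist_force: [0.4, 0.2, -4.6]
width: 49.6
grasp_force: 30.0
```

Run:
```python
from h import *
for n in("scene","top"):
  c=shot(n)
  for t in("basket_apex","hook_saddle"):
    for d in tip_of(t,n)[:1]: print(n,t,round(d["confidence"],2),w(c,d["xyz"]).round(1))
  if n=="scene": save("s4.png",cv2.resize(c["frame"][130:310,230:440],None,fx=3,fy=3))
plan([633,77.2,124],94.35)
```

```text
scene basket_apex 0.96 [630.5  78.1 202.7]
scene hook_saddle 0.91 [630.1  77.1 171.1]
top basket_apex 0.87 [633.1  79.7 203.6]
top hook_saddle 0.74 [707.4 357.9   2.1]
t 14.725 tcp [632.   77.4 159.5] yaw 94.4 z [ 0.  0. -1.] w 50.0 F 30.0 [-0.5  1.  -3.1] j6 -1.63 -> cm [-0.1  -0.03  3.55] turn8 0.0
```

View pics/s4.png

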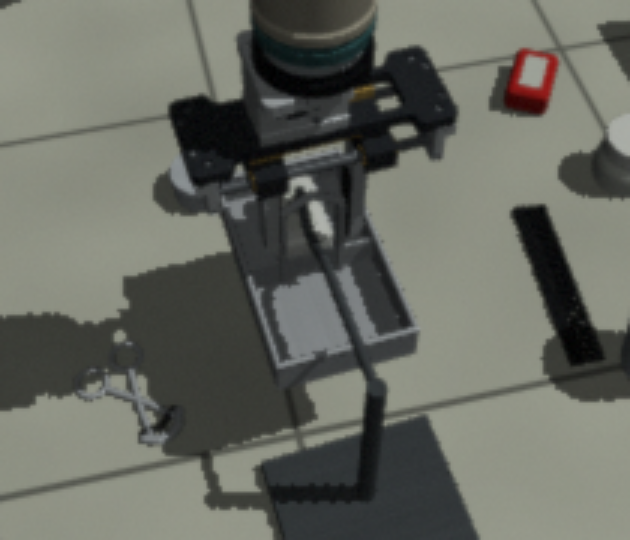

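The view shows the hook bar (330,270) running through the handle opening between the legs. I'll lower until the hook takes the load.

>>> {"api": "drive_tool", "payload": {"rows": [[1, [-0.05, 0, 1.0], 0], [1, [0, 0, 1.0], 0], [1, [0, 0, 0.8], 0], [1, [0, 0, 0.3], 0], [1, [0, 0, 0.2], 0], [1, [0, 0, 0], 0]]}}

```text
t: 15.48
eef_pos: [632.9, 77.5, 126.3]
ee_rot: [0.0, -0.038, 0.999, 0.0]
wrist_force: [0.5, 0.1, -5.2]
width: 49.7
grasp_force: 30.0
```

>>> {"api": "drive_tool", "payload": {"rows": [[1, [0, 0, 0.1], 0], [1, [0, 0, 0.1], 0], [1, [0, 0, 0], 0]]}}

```text
t: 15.85
eef_pos: [633.1, 77.5, 124.8]
ee_rot: [0.0, -0.038, 0.999, -0.0]
wrist_force: [-1.0, -0.1, -2.2]
width: 50.0
grasp_force: 30.0
```

>>> {"api": "drive_tool", "payload": {"rows": [[1, [0, 0, 0.1], 0], [1, [0, 0, 0], 0]]}}

```text
t: 16.1
eef_pos: [633.2, 77.4, 124.4]
ee_rot: [0.001, -0.038, 0.999, -0.0]
wrist_force: [-1.4, -0.5, 4.6]
width: 49.8
grasp_force: 30.0
```

The hook now carries the load, so I'll release slowly.

>>> {"api": "drive_tool", "payload": {"rows": [[1, [0, 0, -0.07], 0], [0.46, [0, 0, 0], 0], [0.45, [0, 0, 0], 0], [0.43, [0, 0, 0], 0], [0.38, [0, 0, 0], 0], [0.2, [0, 0, 0], 0], [0, [0, 0, 0], 0], [0, [0, 0, 0], 0], [0, [0, 0, 0], 0], [0, [0, 0, 0], 0]]}}

```text
t: 17.35
eef_pos: [632.8, 77.5, 124.0]
ee_rot: [0.0, -0.038, 0.999, 0.0]
wrist_force: [0.4, -0.2, 0.2]
width: 93.8
grasp_force: 0.0
```

Run:
```python
from h import *
plan([633,77.2,300],94.35)
for n in("scene",):
  c=shot(n)
  for t in("basket_apex","basket","hook_saddle","soap_center"):
    for d in tip_of(t,n)[:2]: print(n,t,round(d["confidence"],2),w(c,d["xyz"]).round(1))
  save("s5.png",cv2.resize(c["frame"][130:310,230:440],None,fx=3,fy=3))
```

```text
t 17.35 tcp [632.8  77.5 124. ] yaw 94.4 z [ 0.  0. -1.] w 93.8 F 0.0 [ 0.4 -0.2  0.2] j6 -1.63 -> cm [ -0.02  -0.03 -17.6 ] turn8 0.0
scene basket_apex 0.57 [632.   79.2 166.1]
scene basket_apex 0.32 [606.1  72.5 189. ]
scene basket 0.56 [638.4  74.5  72.3]
scene hook_saddle 0.95 [632.   74.3 170.3]
scene soap_center 0.86 [389.9 369.4  14.5]
scene soap_center 0.6 [597.6  75.1  83.5]
```

View pics/s5.png

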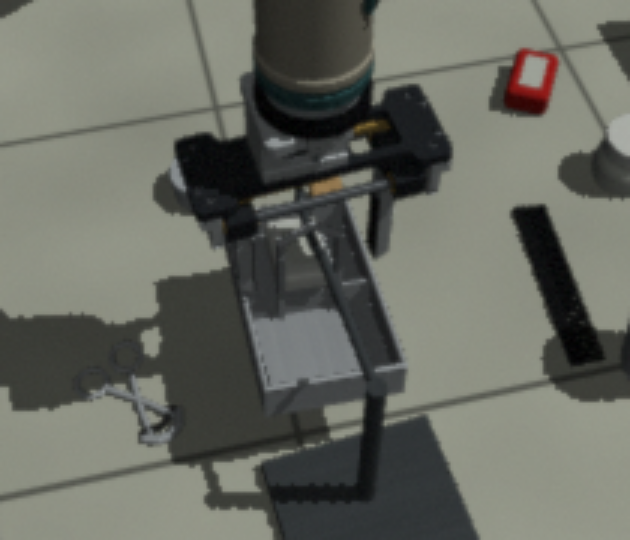

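The fingers are open, and the basket hangs on the hook with its handle at about (300,230). I'll retreat straight up and let it settle.

>>> {"api": "drive_tool", "payload": {"rows": [[0, [0, 0, -1], 0], [0, [0, 0, -2], 0], [0, [0, 0, -3], 0], [0, [0, 0, -4], 0], [0, [0, 0, -5], 0], [0, [0, 0, -5], 0], [0, [0, 0, 0], 0], [0, [0, 0, 0], 0], [0, [0, 0, 0], 0], [0, [0, 0, 0], 0], [0, [0, 0, 0], 0], [0, [0, 0, 0], 0]]}}

```text
t: 19.1
eef_pos: [632.7, 77.5, 323.6]
ee_rot: [-0.0, -0.038, 0.999, 0.0]
wrist_force: [0.2, -0.5, 0.3]
width: 94.2
grasp_force: 0.0
```

>>> {"api": "drive_tool", "payload": {"rows": [[0, [0, 0, 0], 0], [0, [0, 0, 0], 0], [0, [0, 0, 0], 0], [0, [0, 0, 0], 0], [0, [0, 0, 0], 0], [0, [0, 0, 0], 0], [0, [0, 0, 0], 0], [0, [0, 0, 0], 0], [0, [0, 0, 0], 0], [0, [0, 0, 0], 0], [0, [0, 0, 0], 0], [0, [0, 0, 0], 0]]}}

```text
t: 20.6
eef_pos: [632.7, 77.5, 323.9]
ee_rot: [-0.0, -0.038, 0.999, 0.0]
wrist_force: [0.5, -0.4, 0.7]
width: 94.0
grasp_force: 0.0
```

Run:
```python
from h import *
im=[]
for i in range(3):
  c=shot("scene"); im.append(c["frame"].astype(int)); [arm.observe() for _ in range(3)]
  for t in("basket_apex","basket","soap_center"):
    for d in tip_of(t,"scene")[:3]: print(t,round(d["confidence"],2),w(c,d["xyz"]).round(1))
D=abs(im[2]-im[0])[140:310,230:400]; print("diff",D.max(),(D>25).sum())
C=cloud(c)
m=(abs(C[...,0]-633)<110)&(abs(C[...,1]-77)<75)&(C[...,2]>85)&(C[...,2]<125)
for lo,hi in((540,570),(690,730)):
  q=C[m&(C[...,0]>lo)&(C[...,0]<hi)]; print(lo,len(q),np.percentile(q[:,2],90).round(1) if len(q) else None)
print(arm.observe()["t"])
save("s6.png",cv2.resize(c["frame"][130:310,230:440],None,fx=3,fy=3))
```

```text
basket_apex 0.64 [632.1  76.5 167.8]
basket 0.61 [638.   72.5  75.5]
soap_center 0.88 [385.6 135.5  12.3]
soap_center 0.75 [387.6 369.6  15.2]
soap_center 0.72 [ 743.2 -290.1    1.1]
basket_apex 0.83 [634.3  79.2 163.7]
basket 0.62 [634.4  72.6  73.7]
basket 0.25 [614.4 305.9  -0.9]
soap_center 0.82 [388.7 365.   17. ]
soap_center 0.61 [385.  139.1  16.3]
soap_center 0.5 [593.6  73.7  83.5]
basket_apex 0.85 [630.4  79.9 165.5]
basket_apex 0.51 [645.4 -76.5   2.8]
basket_apex 0.26 [512.  413.3   2.1]
basket 0.92 [634.5  73.7  77.5]
soap_center 0.68 [382.5 137.1  14.2]
soap_center 0.62 [592.3  75.2  84.7]
soap_center 0.52 [506.3 123.4   2. ]
diff 62 94
540 249 101.8
690 478 116.2
21.2
```

View pics/s6.png

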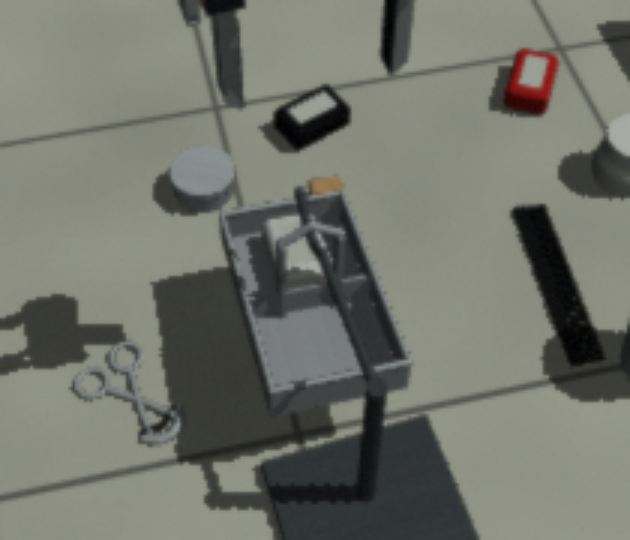

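The basket hangs free in the dip at (310,230), leaning about 0.1 rad, with the soap (290,245) inside. I'll let any swing die out first.

>>> {"api": "drive_tool", "payload": {"rows": [[0, [0, 0, 0], 0], [0, [0, 0, 0], 0], [0, [0, 0, 0], 0], [0, [0, 0, 0], 0], [0, [0, 0, 0], 0], [0, [0, 0, 0], 0], [0, [0, 0, 0], 0], [0, [0, 0, 0], 0], [0, [0, 0, 0], 0], [0, [0, 0, 0], 0], [0, [0, 0, 0], 0], [0, [0, 0, 0], 0]]}}

```text
t: 22.7
eef_pos: [632.8, 77.5, 323.9]
ee_rot: [0.0, -0.038, 0.999, 0.0]
wrist_force: [0.3, -0.0, -0.1]
width: 94.0
grasp_force: 0.0
```

>>> {"api": "drive_tool", "payload": {"rows": [[0, [0, 0, 0], 0], [0, [0, 0, 0], 0], [0, [0, 0, 0], 0], [0, [0, 0, 0], 0], [0, [0, 0, 0], 0], [0, [0, 0, 0], 0], [0, [0, 0, 0], 0], [0, [0, 0, 0], 0], [0, [0, 0, 0], 0], [0, [0, 0, 0], 0], [0, [0, 0, 0], 0], [0, [0, 0, 0], 0]]}}

```text
t: 24.2
eef_pos: [632.8, 77.5, 324.0]
ee_rot: [0.0, -0.038, 0.999, 0.0]
wrist_force: [-0.0, 0.3, 0.5]
width: 94.1
grasp_force: 0.0
```

>>> {"api": "drive_tool", "payload": {"rows": [[0, [0, 0, 0], 0], [0, [0, 0, 0], 0], [0, [0, 0, 0], 0], [0, [0, 0, 0], 0], [0, [0, 0, 0], 0], [0, [0, 0, 0], 0], [0, [0, 0, 0], 0], [0, [0, 0, 0], 0], [0, [0, 0, 0], 0], [0, [0, 0, 0], 0], [0, [0, 0, 0], 0], [0, [0, 0, 0], 0]]}}

```text
t: 25.7
eef_pos: [632.8, 77.5, 323.9]
ee_rot: [-0.0, -0.038, 0.999, 0.0]
wrist_force: [1.1, 0.2, 0.2]
width: 94.0
grasp_force: 0.0
```

Run:
```python
from h import *
im=[shot("scene")["frame"].astype(int) for _ in range(8)]
for k in range(1,8):
  D=abs(im[k]-im[0]); print((D[140:310,230:370]>25).sum(),(D[310:,:]>25).sum(),end=" | ")
```

```text
3 0 | 9 0 | 14 0 | 16 0 | 27 0 | 29 0 | 31 0 |
```

```bash
python3 -c "
from station import hand_in
print(hand_in())"
```

```text
the job is handed in; nothing more can be done
None
```

I handed the job in at about 26 s. The white soap is in the basket, the basket hangs free in the hook's dip leaning about 0.1 rad and almost still, and the gripper is clear; `hand_in()` gave no verdict, and I touched none of the other things.

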